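Open the winch-grease pot in the chart-table rack

TASK

Pull the rack's bottom-hinged front fully down by its steel rail, so that the green cap of the grease pot comes free to work on. Then unscrew the tight cap counter-clockwise while the rack's socket braces the pot, stop turning when the threads let go (about a quarter turn), and lift the cap straight up. Finish while still holding the cap, level, about 3 cm up over the open pot, with the pot left in its socket, the front still down and the other things on the table left alone.

Things in the scene. Friction and masses are not known exactly. Their poses are not given: they have to be found in the camera images.
- rack: wooden rack fixed to the table, 130 x 170 mm, walls 52 to 57 mm high; its -x axis points out of its front. Origin at table height under the middle of its square socket (65 mm inside, floor 12 mm and rim 52 mm above the table), which holds the pot and keeps it from turning
- front (a joint): the rack's bottom-hinged drop front, rad: 0 = upright, 1.57 = fully down (its panel level, towards the rack's -x). Its stiff hinge stays where it is left and needs about 3 to 5 N at the rail
- front_hinge (a point): middle of the drop front's hinge line (along the rack's y axis), 60 mm in front of the rack's origin and 15 mm above the table; its axes are the rack's
- rail_mid (a point): middle of the front's round steel rail, 12 mm thick, clear for 120 mm between two end arms, parallel to the hinge line. At joint value 0 it lies 120 mm above and 40 mm behind (rack +x) the hinge, 21 mm clear above the cap's top; fully down, 120 mm in front of the hinge and 55 mm above the table. It can be pinched from above and turns in the fingers
- pot_mouth (a point): middle of the flat top of the white grease pot's neck, 88 mm above the table; z up, axes as the rack's. The loose pot (about 0.8 kg; body 62 mm square, 54 mm high, blue bands front and back) stands 40 mm deep in the socket with 1.5 mm play a side; neck 45 mm wide over two ledges. Crossbar on top 9 mm high
- cap_center (a point): middle, halfway up, of the green 12-sided screw cap: 56 mm over flats, 33 mm high, 0.06 kg. Seated, it is 91.5 mm above the table, the cap's top 108 mm, lower edge 75 mm. z up; flats face its x axis and every 30 degrees on. White stripe on top along its x axis: fore and aft in the rack (within 0.05 rad) when tight. Raised 14 mm it is clear of the neck
- thread (a joint): turn of the crossbar on the neck, which follows the cap with up to 0.15 rad play, rad: 0 tight, growing counter-clockwise from above. Lugs in the cap lock under the neck's ledges; at 1.05 to 2.0 it lifts straight off, middle a quarter turn; beyond, they catch again. Lifted locked, it takes the pot along. Takes 0.3 to 0.5 N m; stays where left
- anemometer: black plastic anemometer standing loose: round foot 80 mm wide, 121 mm tall, three cups on arms reaching 57 mm out; origin at the middle of its underside; leave alone
- lamp_shade: small clear glass hurricane lamp shade standing loose, 84 mm wide, 125 mm tall; origin at the middle of its underside; leave alone
- sugar_pot: white ceramic sugar pot with a knobbed lid, standing loose, 84 mm wide, 90 mm tall; origin at the middle of its underside; leave alone
Not all that is in view belongs to the job. Of the things shaped like the part that bears cap_center, the green one is meant.

How it is judged (in metres and radians):
On the way, in this order (a step that is already met when the one before it is completed fails the run):
1. the drop front is fully down, the cap still tight (value of joint front above 1.45 rad and value of joint thread below 0.3 rad), for 0.2 s.
2. the cap, still seated on the neck, is turned until the threads let go (value of joint thread above 0.9 rad and z of cap_center in the frame of pot_mouth below 0.01 m), for 0.1 s.
At the end, for the whole second after the job is handed in: Fingers hold the cap still and level (0.2 rad), its centre 20 to 70 mm above the neck's top, within 25 mm of its axis, not touching the pot; pot upright and seated in its socket (4 mm); front down (over 1.4), thread turned over 0.9; bystanders within 20 mm of their starts (z of cap_center in the frame of pot_mouth between 0.02 and 0.07 m and horizontal distance between cap_center and pot_mouth below 0.025 m and angle between cap_center's own z axis and vertical below 0.2 rad and contact force between cap and the fingers above 1 N and contact force between cap and pot below 0.2 N and linear speed of cap below 0.02 m/s and value of joint front above 1.4 rad and value of joint thread above 0.9 rad and z of pot_mouth in the frame of rack below 0.092 m and angle between pot_mouth's own z axis and vertical below 0.08 rad and horizontal distance between pot_mouth and rack below 0.006 m and distance of each of anemometer, lamp_shade, sugar_pot from where it was at the start of the episode below 0.02 m); the arm keeps its last pose, push and grip.
It fails at once if the pot is pulled up out of its socket by more than 15 mm (z of pot_mouth in the frame of rack above 0.103 m).
It fails at once if the cap is turned on far past the release, until its lugs catch again (value of joint thread above 2.1 rad).
It fails at once if the anemometer is knocked over or pushed away (distance of anemometer from where it was at the start of the episode above 0.03 m or angle between anemometer's own z axis and vertical above 0.3 rad).
It fails at once if the lamp shade is knocked over or pushed away (distance of lamp_shade from where it was at the start of the episode above 0.03 m or angle between lamp_shade's own z axis and vertical above 0.3 rad).
It fails at once if the sugar pot is knocked over or pushed away (distance of sugar_pot from where it was at the start of the episode above 0.03 m or angle between sugar_pot's own z axis and vertical above 0.3 rad).
It also fails if it takes over 58 s, if anything falls off the work surface, if the arm or the gripper's body presses on something with over 40 N, if the wrist force passes 120 N, or if a joint passes its speed limit or range.

ROBOT

A 6-joint arm with a two-finger parallel gripper is mounted at the origin on the work surface. World frame = base frame: x ahead of the robot, y to its left, z up, the work surface at z = 0. Lengths are in mm, angles in rad, forces in N, time in s.
With the tool pointing down it reaches from about 350 to 975 mm from the base axis. Payload 7.1 kg.
Tool frame: the origin (TCP) lies at the very end of the fingers, on their centre line; the grasp point (between the pads) lies 19 mm behind it (ctrl.grasp_offset is the distance from the TCP to the grasp point, in mm); z points along the fingers, y is the line along which they close (so a half turn about z gives the same grasp; the last joint's range is limited). The gripper opens to 88 mm and grips with 3 to 60 N. Pads are 20 mm wide; open, the fingers measure 115 mm over their backs; the gripper's body (75 mm by 178 mm) begins 61 mm behind the grasp point.
Start: joints at [-1.137, 0.423, 1.63, -0, 1.089, -0.019], TCP at [273.442, -561.991, 222.675] pointing down, gripper open.
Joint ranges: [-3, 3], [-0.9, 2.11], [0.09, 2.58], [-1.31, 4.45], [0.11, 2.69], [-2.54, 2.54]. Speed limits (rad/s): [2.39, 2.39, 3.01, 3.14, 3.14, 3.14].

INTERFACE

Orientations are given as a rotation vector (axis times angle).
In Python, from workcell import ctrl, viewer, ticket, models gives the robot as it stands.
- The arm moves only by the tool play_rows, never from a script. Its arguments are lists of equal length, an entry for each row: "dp": the shift along the world's x, y, z in mm, a list of three; "yaw": the turn about the world's z in degrees. In form: {"dp": [[tx, ty, tz], ...], "yaw": [yaw, ...]}. A call has 1 to 8 rows; each row shifts and turns the commanded pose from where the row before left it; what a row does not reach is not made up. A row lasts 1/12 s, in which the tool goes at most 41.7 mm and 7.16 degrees, less where a joint would pass 70% of its speed; a pose out of reach is approached as far as the arm can. A call is refused whole if a number of a shift passes 41.7 or a number of a turn 7.16, either way. A call with a gripper value outside its range is refused whole. "gripper" is the closure, from 0 (fully open) to 1 (shut), set as the call begins (left out, the last holds). The fingers move at their own pace and stop on an object; the grip force is fixed at half the most. Time passes only in rows, so rows that do not move let the fingers close. It gives the time, the measured TCP pose, the force, the opening and the grip force at its end, in the units of the state.
- ctrl.get_obs(): the state, without advancing time (a new reading comes with each control period).
- viewer.get_image(name): name is "side" or "top"; returns a dict with "pixels" (480x640x3 uint8, red, green, blue), "range_z" (480x640 float32, mm along the optical axis (not along the pixel's ray), 0 where there is no reading), "fx", "fy", "cx", "cy" (pixels), "dist_coeffs" ([k1, k2, p1, p2, k3] as OpenCV has them; the pictures are not rectified), "T" (4x4, takes a point from camera to world coordinates). Camera axes: x right, y up, looking along -z (the intrinsics and any distortion apply to the point x, -y, -z); pixel columns grow to the right and rows downward; lengths in mm; the calibration is good to about 2 mm. A picture is of the moment at which its call begins.
- ticket.close_job(): hands the job in; it is judged then, once.
Trained networks look in a picture, given as the dict that the camera call returned (one of the last four; its "shot" number tells which), for a name from the list of things; names that differ only in an ending like _2 or _b are one class to them, and where a whole thing is asked for, a point or a joint stands for the part that bears it (a point fixed in the world has none). Each returns a list of dicts, best first, with "conf" (0 to 1); they miss things now and then, are a little off and sometimes report something else, mostly with a low value. They report only what shows in the picture. A call takes as long as a camera call. They do not tell look-alikes from the thing itself.
- models.look_for(picture, name): "bbox" ([centre column, centre row, width, height] in pixels, round what is visible of it).
- models.landmark_of(picture, name): "location" ([column, row] in pixels: a listed point, or the origin of a listed thing).
The state is a dict: "t": time; "qpos": joint angles; "qvel": joint speeds; "joint_torque": joint torques, N m; "ee_pos": TCP position; "orientation": TCP orientation; "ft_force": force on the tool from outside, world axes, zero at the start; "moment": the same for the moment, N m; "width": finger opening in mm; "grasp_force": force on a finger pad.
Only numpy, scipy, OpenCV 4.12 (cv2) and the standard library are available. Lean on these libraries where they do the work, as an engineer would, in place of code of your own. Each camera call takes 0.05 s, during which the arm holds its last target. There are 200 camera calls.

## Working session

There is one attempt and no reset: what is moved stays moved. The work goes in short steps, Python scripts to look and compute and a tool call to move; the robot and the scene stay as the last step left them, time stands still between calls to the robot, and variables do not carry over. Pictures are saved under pics/ and viewed, at most 10 in all, crops included, and the job is handed in when it is done.

Besides the shell and the picture viewer there is one more tool, called by a JSON object that holds its "fn" and its "kwargs". play_rows: Moves the arm, as the interface text tells. Its arguments: {"type":"object","properties":{"dp":{"type":"array"},"yaw":{"type":"array"},"gripper":{"type":"number"}},"required":["dp","yaw"]}

```bash
mkdir -p pics
cat > h.py <<'E'
import numpy as np, cv2
from workcell import ctrl, viewer, ticket, models
def ray(im,uv):
    K=np.array([[im['fx'],0,im['cx']],[0,im['fy'],im['cy']],[0,0,1.]])
    p=cv2.undistortPoints(np.array([[uv]],float),K,np.array(im['dist_coeffs'],float))[0,0]
    d=np.array([p[0],-p[1],-1.]); T=np.array(im['T']); return T[:3,3],T[:3,:3]@d
def at_z(im,uv,z):
    o,d=ray(im,uv); return o+d*(z-o[2])/d[2]
def at_depth(im,uv):
    o,d=ray(im,uv); return o+d*im['range_z'][int(round(uv[1])),int(round(uv[0]))]
def cloud(im):
    h,w=im['range_z'].shape
    K=np.array([[im['fx'],0,im['cx']],[0,im['fy'],im['cy']],[0,0,1.]])
    vv,uu=np.mgrid[:h,:w]
    p=cv2.undistortPoints(np.stack([uu,vv],-1).reshape(-1,1,2).astype(float),K,np.array(im['dist_coeffs'],float))[:,0]
    d=np.c_[p[:,0],-p[:,1],-np.ones(len(p))]*im['range_z'].reshape(-1,1)
    T=np.array(im['T']); return (d@T[:3,:3].T+T[:3,3]).reshape(h,w,3)
E
python3 - <<'E'
from h import *
for n in ['top','side']:
    im=viewer.get_image(n); cv2.imwrite(f'pics/{n}0.png',im['pixels'][...,::-1])
    print(n,np.round(im['T'],2).tolist(),im['fx'])
    for k,z in dict(rack=0,front_hinge=15,rail_mid=135,pot_mouth=88,cap_center=91.5,anemometer=0,lamp_shade=0,sugar_pot=0).items():
        for r in models.landmark_of(im,k)[:3]:
            print(k,np.round(r['location']),round(r['conf'],2),np.round(at_z(im,r['location'],z)))
print(ctrl.get_obs())
E
```

```text
top [[0.01, 0.99, -0.14, 477.91], [-1.0, 0.01, -0.02, -3.93], [-0.02, 0.14, 0.99, 1098.33], [0.0, 0.0, 0.0, 1.0]] 459.0407249696933
front_hinge [307. 272.] 0.8 [569.  46.  15.]
rail_mid [312. 254.] 0.69 [598.  31. 135.]
rail_mid [308. 273.] 0.64 [558.  38. 135.]
rail_mid [312. 248.] 0.28 [610.  31. 135.]
pot_mouth [314. 241.] 0.57 [634.  29.  88.]
pot_mouth [167. 297.] 0.55 [505. 355.  88.]
pot_mouth [484. 287.] 0.28 [ 534. -349.   88.]
cap_center [341. 189.] 0.89 [753. -31.  92.]
anemometer [482. 286.] 0.86 [ 541. -374.    0.]
lamp_shade [167. 215.] 0.79 [710. 398.   0.]
lamp_shade [306. 272.] 0.72 [571.  49.   0.]
lamp_shade [318. 244.] 0.71 [639.  22.  -0.]
side [[-0.97, 0.16, -0.2, 421.69], [-0.25, -0.66, 0.71, 745.25], [-0.01, 0.74, 0.68, 796.97], [0.0, 0.0, 0.0, 1.0]] 536.6925194590509
rack [317. 268.] 0.7 [631.  36.   0.]
front_hinge [346. 272.] 0.77 [569.  47.  15.]
rail_mid [336. 223.] 0.56 [591.  40. 135.]
pot_mouth [319. 237.] 0.83 [626.  36.  88.]
cap_center [258. 226.] 0.92 [748.  39.  92.]
cap_center [316. 233.] 0.8 [633.  31.  92.]
anemometer [395. 159.] 0.95 [ 538. -3
[... 166 characters left out ...]
 0.66 [ 634. -103.    0.]
{'t': 0.9, 'qpos': array([-1.13702123e+00,  4.23044926e-01,  1.62989254e+00,  1.40018562e-05,
        1.08863339e+00, -1.89364676e-02]), 'qvel': array([ 0.00108818,  0.00192936, -0.00042671, -0.0001504 ,  0.00028218,
       -0.00113627]), 'joint_torque': array([-3.64953030e-04, -5.44562674e+01, -2.74050343e+01,  6.44138991e-02,
        1.68373820e-02, -2.21048651e-06]), 'ee_pos': array([ 273.43360448, -561.99447167,  222.71241382]), 'orientation': array([3.06143689e+00, 7.05046466e-01, 2.61227886e-05]), 'ft_force': array([-0.63543849,  0.54609121,  0.91319379]), 'moment': array([-0.04434943, -0.0463591 , -0.02781889]), 'grasp_force': 0.0, 'width': 88.11648673492851}
```

View pics/top0.png

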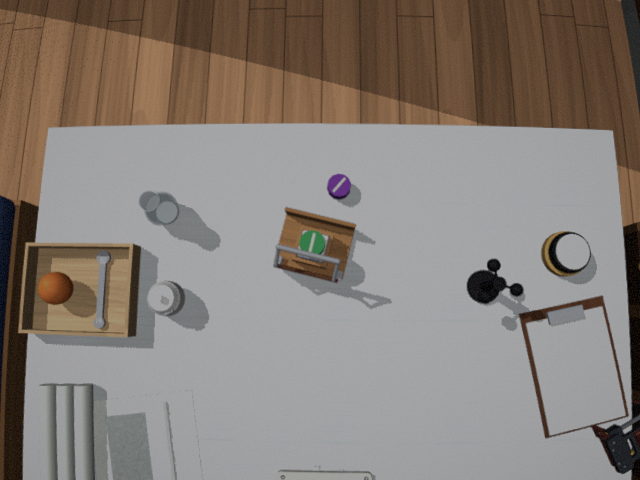

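View pics/side0.png

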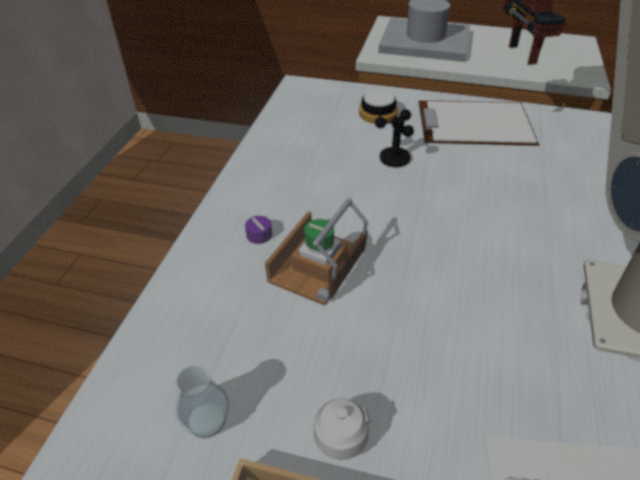

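The top view shows the rack at about (315,245), with the green cap at (312,243) and the rail running from (278,249) to (338,262). The purple cap at (340,186) is a decoy. The side view agrees. Next I'll refine the cap and rail positions with depth.

Run:
```python
from h import *
for n in ['top','side']:
    im=viewer.get_image(n); P=cloud(im); px=im['pixels'].astype(int)
    near=(np.hypot(P[...,0]-620,P[...,1]-35)<130)
    g=near&(px[...,1]>px[...,0]+40)&(px[...,1]>px[...,2]+30)&(abs(P[...,2]-108)<6)
    p=P[g]; print(n,'cap',len(p),(p.min(0)+p.max(0))/2,p.mean(0))
    m=near&(P[...,2]>126)&(P[...,2]<150); p=P[m]; print('rail',len(p))
    if len(p)>10:
        c=p.mean(0); u=np.linalg.svd(p[:,:2]-c[:2])[2][0]; u*=np.sign(u[1]); s=(p[:,:2]-c[:2])@u
        print(c,'yaw',np.arctan2(-u[0],u[1]),'mid',c[:2]+u*(s.min()+s.max())/2,s.min(),s.max(),np.percentile(p[:,2],[5,50,95]))
    # rack back wall top z~57
    w=near&(abs(P[...,2]-55)<5)&(px[...,0]>px[...,2]+25); q=P[w][:,:2].astype(np.float32)
    if len(q)>10: print('wall',len(q),cv2.minAreaRect(q))
```

```text
top cap 366 [628.31363658  31.75522771 107.68583839] [628.66619421  31.35102431 107.20056542]
rail 411
[595.60592999  39.33892663 140.96223628] yaw -0.23308531195918383 mid [595.8568337   40.39580748] -69.70865556282352 71.88116544523274 [132.14112446 141.76984765 145.13237351]
wall 585 ((642.6551513671875, 28.840675354003906), (167.0794677734375, 115.99566650390625), 76.43080139160156)
side cap 233 [625.94524393  33.64440535 107.74407314] [631.81433156  35.97825338 108.43422812]
rail 450
[594.87996632  45.62850531 141.03493318] yaw -0.23684130554462912 mid [593.63384339  40.46582729] -74.13731194301172 63.515435145691335 [129.63930445 142.74587469 145.77120243]
wall 594 ((637.6633911132812, 26.528404235839844), (165.98435974121094, 134.46482849121094), 81.18486785888672)
```

{"fn": "play_rows", "kwargs": {"dp": [[13.5,25,0],[13.5,25,0],[13.5,25,0],[13.5,25,0],[13.5,25,0],[13.5,25,0],[13.5,25,0],[13.5,25,0]], "yaw": [2.1,2.1,2.1,2.1,2.1,2.1,2.1,2.1], "gripper": 0.45}}

```text
t: 1.67
ee_pos: [381.9, -360.8, 222.8]
orientation: [2.924, 1.147, 0.0]
ft_force: [0.2, -0.6, -0.5]
width: 48.4
grasp_force: 0.0
```

{"fn": "play_rows", "kwargs": {"dp": [[13.5,25,0],[13.5,25,0],[13.5,25,0],[13.5,25,0],[13.5,25,0],[13.5,25,0],[13.5,25,0],[13.5,25,0]], "yaw": [2.1,2.1,2.1,2.1,2.1,2.1,2.1,2.1]}}

```text
t: 2.33
ee_pos: [490.0, -160.7, 222.9]
orientation: [2.725, 1.562, 0.0]
ft_force: [1.1, 0.2, 0.4]
width: 48.1
grasp_force: 0.0
```

{"fn": "play_rows", "kwargs": {"dp": [[13.5,25,0],[13.5,25,0],[13.5,25,0],[13.5,25,0],[13.5,25,0],[13.5,25,0],[13.5,25,0],[13.5,25,0]], "yaw": [2.1,2.1,2.1,2.1,2.1,2.1,2.1,2.1]}}

```text
t: 3.0
ee_pos: [598.0, 39.4, 222.7]
orientation: [2.468, 1.944, 0.0]
ft_force: [-0.9, -0.6, -0.2]
width: 48.4
grasp_force: 0.0
```

```bash
cat > m.py <<'E'
from h import *
o=ctrl.get_obs(); r=o['orientation']; R=cv2.Rodrigues(np.array(r))[0]
print('tcp',np.round(o['ee_pos'],1),'ylineyaw',(np.arctan2(R[1,1],R[0,1])+np.pi/2)%np.pi-np.pi/2,'q6',o['qpos'][5],'w',o['width'])
def rail(im,lo=138.5,hi=148):
    P=cloud(im); m=(np.hypot(P[...,0]-600,P[...,1]-38)<85)&(P[...,2]>lo)&(P[...,2]<hi)
    p=P[m]; c=p.mean(0); u=np.linalg.svd(p[:,:2]-c[:2])[2][0]; u*=np.sign(u[1]); s=(p[:,:2]-c[:2])@u
    return len(p),c,'yaw',np.arctan2(-u[0],u[1]),s.min(),s.max(),'z95',np.percentile(p[:,2],95)
if __name__=='__main__':
    im=viewer.get_image('side'); print(rail(im)); cv2.imwrite('pics/s1.png',im['pixels'][120:330,200:480,::-1].repeat(2,0).repeat(2,1))
E
python3 m.py
```

```text
tcp [598.   39.4 222.7] ylineyaw -0.23638473933110982 q6 0.282351092893625 w 48.36975343200498
(353, array([596.01724913,  43.94406564, 143.03701062]), 'yaw', np.float64(-0.23716873932222332), np.float64(-72.18512469668077), np.float64(65.99276080362161), 'z95', np.float64(145.8159224190364))
```

View pics/s1.png

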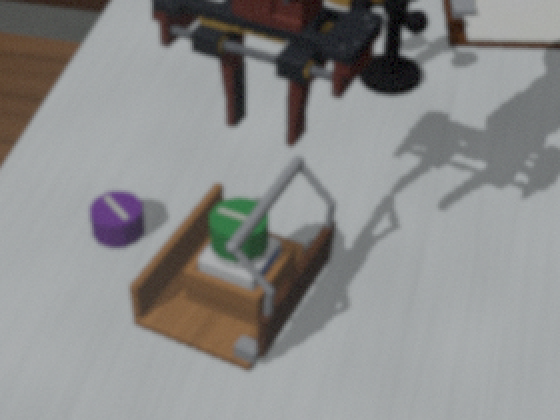

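The crop shows the gripper above the rail, with its finger line square to it. The rail is about 3 mm to -x. I'll descend and pinch it.

{"fn": "play_rows", "kwargs": {"dp": [[-3,0,-20],[0,0,-20],[0,0,-20],[0,0,-15],[0,0,-10],[0,0,-9],[0,0,-8],[0,0,0]], "yaw": [0,0,0,0,0,0,0,0]}}

```text
t: 3.72
ee_pos: [593.8, 37.9, 119.5]
orientation: [-2.469, -1.941, 0.002]
ft_force: [-0.2, 0.3, -0.1]
width: 48.5
grasp_force: 0.0
```

{"fn": "play_rows", "kwargs": {"dp": [[0,0,0],[0,0,0],[0,0,0],[0,0,0],[0,0,0],[0,0,0],[0,0,0],[0,0,0]], "yaw": [0,0,0,0,0,0,0,0], "gripper": 1}}

```text
t: 4.38
ee_pos: [595.7, 37.9, 121.5]
orientation: [2.468, 1.94, 0.003]
ft_force: [3.2, -0.8, 4.3]
width: 11.1
grasp_force: 30.0
```

{"fn": "play_rows", "kwargs": {"dp": [[-11.2,2.7,2],[-11.4,2.7,0.9],[-11.4,2.7,-0.1],[-11.3,2.7,-1.2],[-11.2,2.7,-2.3],[-10.9,2.6,-3.3],[-10.5,2.5,-4.4],[-10.2,2.5,-5.3]], "yaw": [0,0,0,0,0,0,0,0]}}

```text
t: 5.05
ee_pos: [507.2, 59.6, 107.6]
orientation: [2.469, 1.94, 0.005]
ft_force: [4.8, 1.3, 4.3]
width: 11.6
grasp_force: 30.0
```

{"fn": "play_rows", "kwargs": {"dp": [[-9.5,2.3,-6.3],[-9,2.2,-7.2],[-8.3,2,-8],[-7.6,1.8,-8.7],[-6.7,1.6,-9.4],[-5.9,1.4,-10],[-5,1.2,-10.6],[-3.9,0.9,-10.9]], "yaw": [0,0,0,0,0,0,0,0]}}

```text
t: 5.72
ee_pos: [450.9, 72.9, 35.6]
orientation: [2.469, 1.941, 0.003]
ft_force: [9.0, -5.7, 55.1]
width: 11.1
grasp_force: 30.0
```

{"fn": "play_rows", "kwargs": {"dp": [[0,0,-1],[0,0,0],[0,0,0]], "yaw": [0,0,0]}}

```text
t: 5.97
ee_pos: [451.0, 73.0, 34.3]
orientation: [2.469, 1.941, 0.002]
ft_force: [7.1, 4.1, -3.3]
width: 11.4
grasp_force: 30.0
```

Run:
```python
from m import *
im=viewer.get_image('side'); cv2.imwrite('pics/s2.png',im['pixels'][120:330,200:480,::-1].repeat(2,0).repeat(2,1))
```

```text
tcp [451.   73.   34.3] ylineyaw -0.23829883925487683 q6 0.3720364950031499 w 11.449136554778946
```

View pics/s2.png

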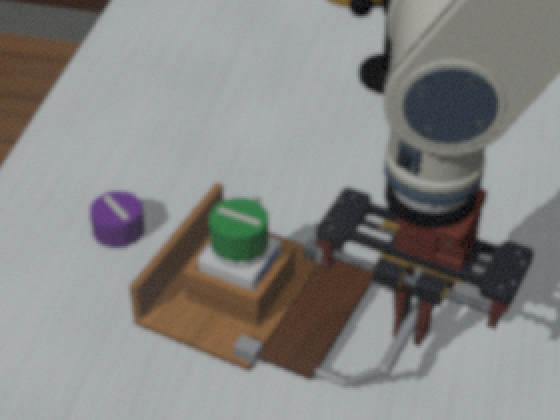

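The front looks level, with the rail in the fingers at around (400,310) in the crop. I'll release, rise, and check the front and the cap.

{"fn": "play_rows", "kwargs": {"dp": [[0,0,0],[0,0,0],[0,0,0],[0,0,0],[0,0,10],[0,0,20],[0,0,30],[0,0,35]], "yaw": [0,0,0,0,0,0,0,0], "gripper": 0.4}}

```text
t: 6.68
ee_pos: [448.7, 72.2, 130.3]
orientation: [-2.468, -1.94, 0.006]
ft_force: [0.1, 0.9, 0.7]
width: 52.6
grasp_force: 0.0
```

{"fn": "play_rows", "kwargs": {"dp": [[0,0,35],[0,0,35],[0,0,0],[0,0,0]], "yaw": [0,0,0,0], "gripper": 0}}

```text
t: 7.02
ee_pos: [451.4, 72.6, 202.2]
orientation: [2.468, 1.94, 0.006]
ft_force: [0.4, -0.3, -0.6]
width: 75.7
grasp_force: 0.0
```

Run:
```python
from m import *
for n in ['side','top']:
    im=viewer.get_image(n); P=cloud(im); px=im['pixels'].astype(int)
    g=(np.hypot(P[...,0]-628,P[...,1]-32)<40)&(px[...,1]>px[...,0]+25)&(px[...,1]>px[...,2]+20)
    p=P[g]; print(n,'green',len(p)); 
    if len(p): print(cv2.minAreaRect(p[:,:2].astype(np.float32)),p.min(0),p.max(0),np.median(p[:,2]))
    X=np.array([.972,-.235]);Y=np.array([.235,.972]); q=P[...,:2]-[628,32]; a=q@X;b=q@Y
    s=(a<-165)&(a>-200)&(abs(b)<50)&(P[...,2]>25)&(P[...,2]<90); print('rail',s.sum(),P[s][:,2].max() if s.any() else '',np.median(P[s][:,2]),a[s].mean())
    for f in ([.85,.97] if False else [0]):
        s=(a<-80)&(a>-110)&(abs(b)<50); print('panel z',np.median(P[s][:,2]))
    t=g&(abs(P[...,2]-108)<3)
    d=P[t]; print('captop',len(d),d.mean(0),(d.min(0)+d.max(0))/2)
    st=(np.hypot(P[...,0]-628,P[...,1]-32)<26)&(P[...,2]>102)&(px.min(-1)>110); w=P[st][:,:2]
    if len(w)>5:
        u=np.linalg.svd(w-w.mean(0))[2][0]; print('stripe',len(w),w.mean(0),np.arctan(u[1]/u[0]))
```

```text
tcp [451.4  72.6 202.2] ylineyaw -0.23838436089179527 q6 0.37189408486254005 w 75.69629597629152
side green 660
((625.5891723632812, 33.89582443237305), (53.1173210144043, 58.66655731201172), 14.243221282958984) [598.18569991   4.58276686  76.09611173] [653.47798836  63.1767587  111.53643193] 107.47467582819377
rail 277 65.40487772058214 60.623265069378704 -182.3448399855658
panel z 22.395729468803324
captop 409 [624.99391986  35.00582321 108.45006443] [625.83184413  33.124016   107.99947916]
stripe 67 [626.20387888  31.45059548] -0.28920068279722616
top green 454
((625.8917236328125, 32.2609977722168), (54.175537109375, 55.6807861328125), 76.63672637939453) [597.67684463   5.37339046  65.1893517 ] [654.9797641   60.11465924 112.88471027] 107.43561901370595
rail 0  nan nan
panel z 322.0309303793023
captop 392 [625.68401943  32.5927985  107.6666505 ] [627.14376202  32.74402485 107.94659338]
stripe 65 [627.25564624  32.42653613] -0.21847480105499914
  return _methods._mean(a, axis=axis, dtype=dtype,
  ret = ret.dtype.type(ret / rcount)
<stdin>:8: RuntimeWarning: Mean of empty slice.
```

{"fn": "play_rows", "kwargs": {"dp": [[25,-5.7,0],[25,-5.7,0],[25,-5.7,0],[25,-5.7,0],[25,-5.7,0],[25,-5.7,0],[25,-5.8,0],[0,0,0]], "yaw": [0,0,0,0,0,0,0,0]}}

```text
t: 7.78
ee_pos: [628.2, 31.5, 197.4]
orientation: [-2.47, -1.94, 0.002]
ft_force: [0.1, -0.4, 0.6]
width: 87.6
grasp_force: 0.0
```

{"fn": "play_rows", "kwargs": {"dp": [[0,0,-25],[0,0,-25],[0,0,-20],[0,0,-18],[0,0,-15],[0,0,-12],[0,0,-10],[0,0,0]], "yaw": [0,0,0,0,0,0,0,0]}}

```text
t: 8.45
ee_pos: [623.2, 32.5, 71.9]
orientation: [-2.467, -1.94, 0.006]
ft_force: [-0.9, -1.3, -0.2]
width: 87.9
grasp_force: 0.0
```

{"fn": "play_rows", "kwargs": {"dp": [[0,0,0],[0,0,0],[0,0,0],[0,0,0],[0,0,0],[0,0,0],[0,0,0],[0,0,0]], "yaw": [0,0,0,0,0,0,0,0], "gripper": 1}}

```text
t: 9.12
ee_pos: [625.9, 32.5, 75.6]
orientation: [2.469, 1.941, 0.001]
ft_force: [-0.9, -0.3, 5.6]
width: 56.1
grasp_force: 30.0
```

Run:
```python
from m import *
print(o['ft_force'],o['moment'],o['grasp_force'],o['qpos'])
im=viewer.get_image('side'); cv2.imwrite('pics/s3.png',im['pixels'][120:330,200:480,::-1].repeat(2,0).repeat(2,1))
```

```text
tcp [625.9  32.5  75.6] ylineyaw -0.23832822892146677 q6 0.27125596095489174 w 56.064208359357835
[-0.88538671 -0.32256925  5.64185313] [-0.02073435  0.06578028  0.02246805] 30.001110546290874 [ 3.29028000e-02  6.14113375e-01  1.70710683e+00 -3.67393524e-05
  8.19297199e-01  2.71255961e-01]
```

View pics/s3.png

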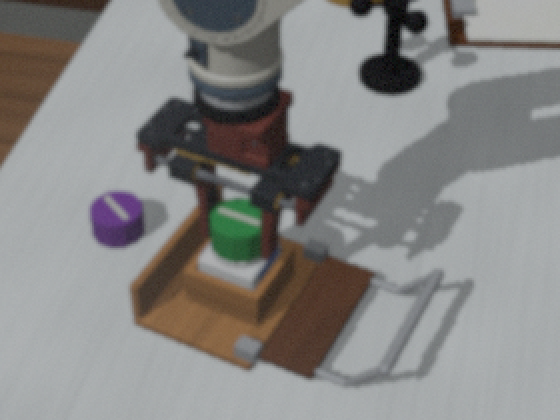

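The fingers hold the flats (56.1 mm opening) and the front is down. Now I'll turn it counter-clockwise by about 96°.

{"fn": "play_rows", "kwargs": {"dp": [[0,0,0],[0,0,0],[0,0,0],[0,0,0],[0,0,0],[0,0,0],[0,0,0],[0,0,0]], "yaw": [4,4,4,4,4,4,4,4]}}

```text
t: 9.83
ee_pos: [626.0, 32.3, 75.6]
orientation: [1.836, 2.548, 0.001]
ft_force: [-0.4, -0.9, 5.9]
width: 56.1
grasp_force: 30.0
```

{"fn": "play_rows", "kwargs": {"dp": [[0,0,0],[0,0,0],[0,0,0],[0,0,0],[0,0,0],[0,0,0],[0,0,0],[0,0,0]], "yaw": [4,4,4,4,4,4,4,4]}}

```text
t: 10.5
ee_pos: [626.2, 32.1, 75.6]
orientation: [1.062, 2.955, 0.001]
ft_force: [-0.3, -3.4, 4.9]
width: 55.8
grasp_force: 30.0
```

{"fn": "play_rows", "kwargs": {"dp": [[0,0,0],[0,0,0],[0,0,0],[0,0,0],[0,0,0],[0,0,0],[0,0,0],[0,0,0]], "yaw": [4,4,4,4,4,4,4,4]}}

```text
t: 11.17
ee_pos: [626.4, 32.0, 75.6]
orientation: [0.206, 3.133, -0.0]
ft_force: [0.2, -2.9, 3.9]
width: 56.0
grasp_force: 30.0
```

{"fn": "play_rows", "kwargs": {"dp": [[0,0,0],[0,0,0],[0,0,0],[0,0,0]], "yaw": [0,0,0,0]}}

```text
t: 11.5
ee_pos: [626.4, 32.0, 75.6]
orientation: [0.213, 3.132, -0.001]
ft_force: [1.2, -3.3, 5.2]
width: 55.9
grasp_force: 30.0
```

Run:
```python
from m import *
print(o['ft_force'],o['moment'],o['grasp_force'],o['qpos'])
im=viewer.get_image('side'); cv2.imwrite('pics/s4.png',cv2.resize(im['pixels'][180:290,270:410,::-1],None,fx=5,fy=5))
```

```text
tcp [626.4  32.   75.6] ylineyaw 1.4347092790361344 q6 -1.401761905795437 w 55.915934682253706
[ 1.2061412  -3.32243036  5.1789984 ] [-0.481184   -0.26354056 -0.12884043] 30.000663350801915 [ 3.23886778e-02  6.14362754e-01  1.70662813e+00 -8.18986714e-04
  8.18630699e-01 -1.40176191e+00]
```

View pics/s4.png

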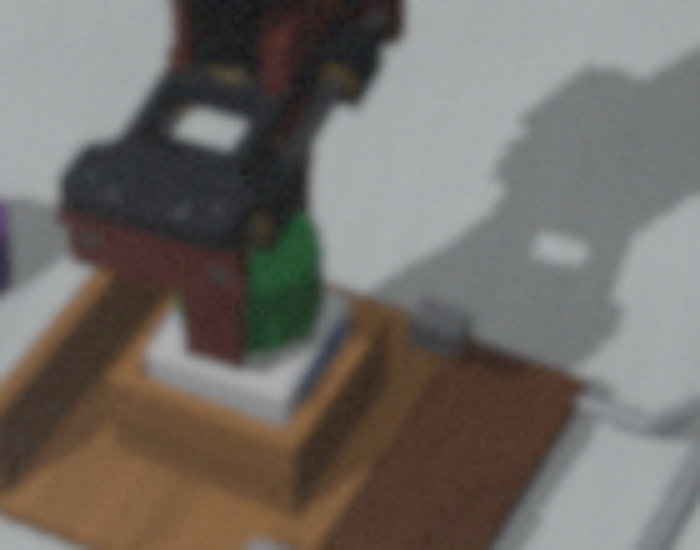

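The fingers have turned 1.67 rad and the opening stayed at 56 mm, so the cap didn't slip. I'll make a small test lift and watch the force.

{"fn": "play_rows", "kwargs": {"dp": [[0,0,1],[0,0,1],[0,0,1],[0,0,1],[0,0,1],[0,0,1],[0,0,0],[0,0,0]], "yaw": [0,0,0,0,0,0,0,0]}}

```text
t: 12.22
ee_pos: [625.4, 32.6, 80.9]
orientation: [-0.21, -3.134, -0.0]
ft_force: [2.8, -1.5, -4.5]
width: 55.8
grasp_force: 30.0
```

Run:
```python
from m import *
print(o['ft_force'],o['moment'])
im=viewer.get_image('side'); cv2.imwrite('pics/s5.png',cv2.resize(im['pixels'][180:290,270:410,::-1],None,fx=5,fy=5))
```

```text
tcp [625.4  32.6  80.9] ylineyaw 1.4370742185404337 q6 -1.4040350234633079 w 55.79499350299596
[ 2.79492477 -1.4731922  -4.47078844] [-0.2265989  -0.54245193 -0.08681823]
```

View pics/s5.png

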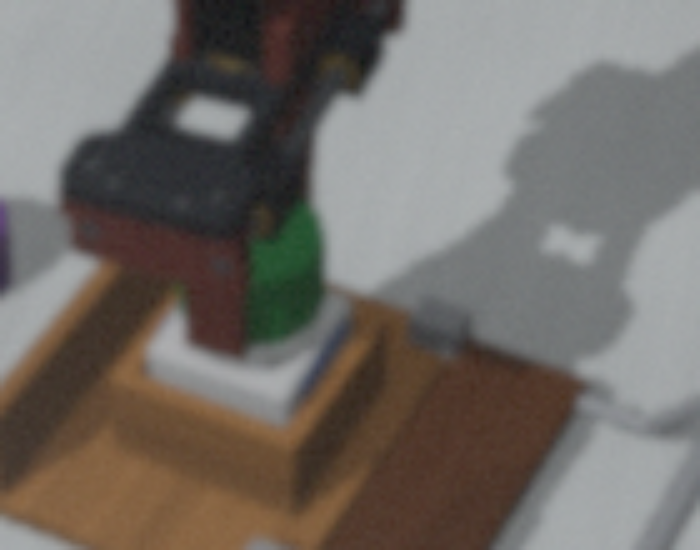

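The white pot body hasn't moved, and the cap's lower edge has risen to show the neck. I'll keep lifting slowly.

{"fn": "play_rows", "kwargs": {"dp": [[0.5,0,1],[0,0,1],[0,0,1],[0,0,1],[0,0,1],[0,0,1],[0,0,0],[0,0,0]], "yaw": [0,0,0,0,0,0,0,0]}}

```text
t: 12.93
ee_pos: [625.9, 32.6, 87.0]
orientation: [0.21, 3.135, 0.0]
ft_force: [0.9, -0.7, -0.2]
width: 56.4
grasp_force: 30.0
```

Run:
```python
from m import *
print(o['ft_force'],o['moment'])
im=viewer.get_image('side'); cv2.imwrite('pics/s6.png',cv2.resize(im['pixels'][180:290,270:410,::-1],None,fx=5,fy=5))
```

```text
tcp [625.9  32.6  87. ] ylineyaw 1.4371975325205497 q6 -1.4042553917106173 w 56.394401319790504
[ 0.86581026 -0.68678572 -0.23522267] [ 0.0998667  -0.16095659  0.03378741]
```

View pics/s6.png

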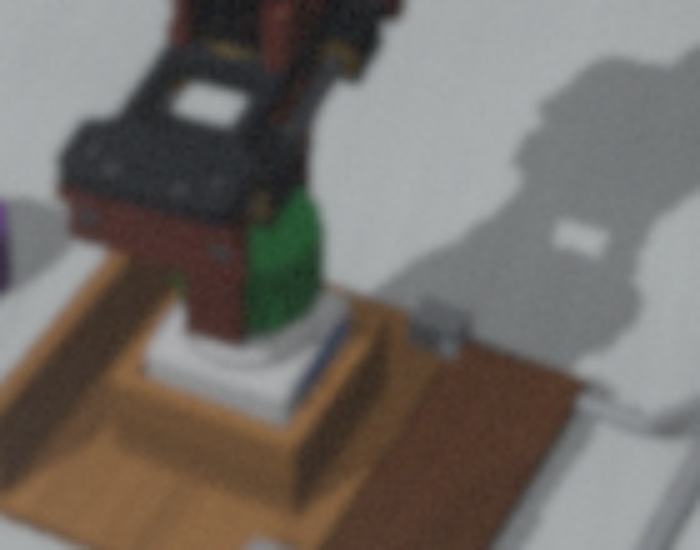

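The neck is showing and the force is back near zero, so the cap is free. I'll raise it to about 3 cm.

{"fn": "play_rows", "kwargs": {"dp": [[0,0,4],[0,0,5],[0,0,5],[0,0,4],[0,0,3],[0,0,0],[0,0,0],[0,0,0]], "yaw": [0,0,0,0,0,0,0,0]}}

```text
t: 13.65
ee_pos: [625.8, 32.5, 107.8]
orientation: [-0.21, -3.134, 0.0]
ft_force: [-0.0, 0.8, 0.1]
width: 56.0
grasp_force: 30.0
```

{"fn": "play_rows", "kwargs": {"dp": [[0,0,0],[0,0,0],[0,0,0],[0,0,0],[0,0,0],[0,0,0],[0,0,0],[0,0,0]], "yaw": [0,0,0,0,0,0,0,0]}}

```text
t: 14.32
ee_pos: [625.9, 32.5, 107.9]
orientation: [-0.21, -3.135, 0.0]
ft_force: [0.4, -0.2, -1.1]
width: 55.8
grasp_force: 30.0
```

Run:
```python
from m import *
print(o['ft_force'],o['moment'],o['qvel'])
im=viewer.get_image('side'); cv2.imwrite('pics/s7.png',im['pixels'][120:330,200:480,::-1].repeat(2,0).repeat(2,1))
```

```text
tcp [625.9  32.5 107.9] ylineyaw 1.4371566327096899 q6 -1.4042290425547173 w 55.823546249717566
[ 0.43767107 -0.16136958 -1.07987741] [ 0.09945638 -0.11745338  0.01735728] [-1.30843846e-03  1.16405036e-03  1.05882397e-03 -2.58739558e-05
 -4.61055144e-04  4.43307665e-04]
```

View pics/s7.png

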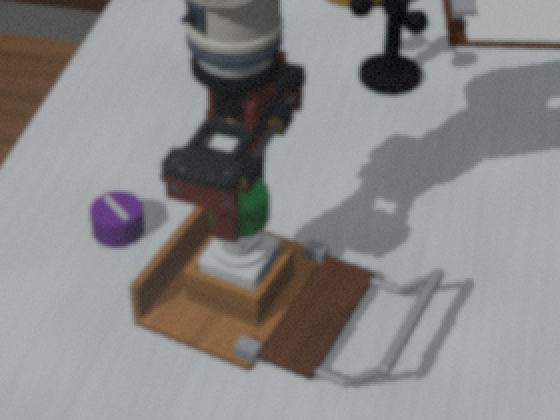

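The cap is held above the open neck at about (245,240), the pot is seated and the front is down. I'm handing the job in.

```bash
python3 -c "
from h import *
print(ticket.close_job())"
```

```text
the job is handed in; nothing more can be done
None
```

The job is handed in; the verdict was not shown. At hand-in the front was fully down, the cap had been turned about 96° counter-clockwise, and it was held level about 3 cm over the open pot, which was still in its socket.

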